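# Put the lids of the covered set back on their pots

## Task

The glazed set is back from the kiln with its four lids in one pile on the ware board. Take the pile apart and put each lid on the pot it fits, fully home and level; the jug's lid goes in with its tongue in the pouring lip. Set the lids down without dropping them, and leave the pots standing upright where they are.

Things in the scene. Friction and masses are not known exactly. Their poses are not given: they have to be found in the camera images.
- lid_small: Small lid, top of the pile: white disc 64 mm across (z 16 to 22 mm) with a teal ring; round knob on top, 14 mm across, z 22 to 35, to grip; below, a hollow flange 16 deep, 45 mm across, 36 at its foot. Origin: centre of the flange's foot, z up. 60 g; any yaw. Piled, flanges stand round the knob of the lid below: lift 20 mm straight up.
- lid_medium: Medium lid, second in the pile: white disc 78 mm across (z 16 to 22 mm) with a teal ring; round knob on top, 14 mm across, z 22 to 35, to grip; below, a hollow flange 16 deep, 59 mm across, 50 at its foot. Origin: centre of the flange's foot, z up. 90 g; any yaw. Piled, flanges stand round the knob of the lid below: lift 20 mm straight up.
- lid_large: Large lid, third in the pile: white disc 92 mm across (z 16 to 22 mm) with a teal ring; round knob on top, 14 mm across, z 22 to 35, to grip; below, a hollow flange 16 deep, 73 mm across, 64 at its foot. Origin: centre of the flange's foot, z up. 120 g; any yaw. Piled, flanges stand round the knob of the lid below: lift 20 mm straight up.
- lid_jug: Jug lid, lowest, on a 17 mm board: white disc 102 mm across (z 16 to 22 mm); tongue 16 wide, 6 thick, along its +x to 67 mm from the centre; bar grip on top 22 mm along x, 12 across y, z 22 to 35: grip across y. Flange below 16 deep, 83 mm across, 74 at its foot. Origin: centre of the flange's foot, z up. 150 g.
- jar_small: Small jar, white with a teal band, open, 56 mm tall, belly 78 mm across. Loose, 0.35 kg. Origin: centre of its underside, z up. Flat rim at z 56, mouth 51 mm inside, 66 outside. The small lid's disc rests on the rim, flange inside the mouth (3 mm play each side); seated, the lid's origin is 40 mm above the jar's.
- jar_medium: Medium jar, white with a teal band, open, 66 mm tall, belly 94 mm across. Loose, 0.5 kg. Origin: centre of its underside, z up. Flat rim at z 66, mouth 65 mm inside, 80 outside. The medium lid's disc rests on the rim, flange inside the mouth (3 mm play each side); seated, the lid's origin is 50 mm above the jar's.
- jar_large: Large jar, white with a teal band, open, 76 mm tall, belly 110 mm across. Loose, 0.65 kg. Origin: centre of its underside, z up. Flat rim at z 76, mouth 79 mm inside, 94 outside. The large lid's disc rests on the rim, flange inside the mouth (3 mm play each side); seated, the lid's origin is 60 mm above the jar's.
- jug: Jug, white, open, 80 mm tall, belly 132, pouring lip to its +x, handle to -x (94 mm out). Loose, 0.7 kg. Origin: centre of its underside, z up. Rim z 80, 111 mm inside; seat 8 lower with a 91 mm hole. The jug lid drops in (4 mm play) only with its tongue in the lip's gap, 37 mm wide: both +x alike within 0.15 rad. Seated, its origin is 56 mm above the jug's.

How it is judged:
At the end, for the whole second after the job is handed in: Each of the four lids is seated on its own pot: centre within 8 mm of the pot's axis, at its seated height within 3 mm, level within 0.06 rad; the jug's lid points along the pouring lip (within 0.25 rad); pots upright; everything released and at rest (horizontal distance between lid_small and jar_small below 0.008 m and z of lid_small in the frame of jar_small between 0.037 and 0.043 m and angle between each of lid_small, lid_medium, lid_large, lid_jug's own z axis and vertical below 0.06 rad and angle between each of jar_small, jar_medium, jar_large, jug's own z axis and vertical below 0.05 rad and linear speed of each of lid_small, jar_small, lid_medium, jar_medium, lid_large, jar_large, lid_jug, jug below 0.02 m/s and horizontal distance between lid_medium and jar_medium below 0.008 m and z of lid_medium in the frame of jar_medium between 0.047 and 0.053 m and horizontal distance between lid_large and jar_large below 0.008 m and z of lid_large in the frame of jar_large between 0.057 and 0.063 m and horizontal distance between lid_jug and jug below 0.008 m and z of lid_jug in the frame of jug between 0.053 and 0.059 m and angle between the x axis of lid_jug and the x axis of jug, either way round below 0.25 rad); the robot touches nothing.
It fails at once if a pot is pushed more than 4 cm from where it stood (distance of any of jar_small, jar_medium, jar_large, jug from where it was at the start of the episode above 0.04 m).
It fails at once if a pot is tipped (angle between any of jar_small, jar_medium, jar_large, jug's own z axis and vertical above 0.35 rad).
It fails at once if a lid is dropped (clear of the fingers it falls faster than 0.7 m/s, some 25 mm) ((linear speed of lid_small above 0.7 m/s and contact force between lid_small and the fingers below 0.05 N) or (linear speed of lid_medium above 0.7 m/s and contact force between lid_medium and the fingers below 0.05 N) or (linear speed of lid_large above 0.7 m/s and contact force between lid_large and the fingers below 0.05 N) or (linear speed of lid_jug above 0.7 m/s and contact force between lid_jug and the fingers below 0.05 N)).
It also fails if it takes over 104 s, if anything falls off the work surface, if the arm or the gripper's body presses on something with over 40 N, if the wrist force passes 120 N, or if a joint passes its speed limit or range.

## Robot

A 7-joint arm with a two-finger parallel gripper is mounted at the origin on the work surface; the furniture and walls round the work are solid. World frame = base frame: x ahead of the robot, y to its left, z up, the work surface at z = 0. Lengths are in m, angles in rad, forces in N, time in s.
With the tool pointing down it reaches from about 0.35 to 0.9 m from the base axis. Payload 8.1 kg.
Tool frame: the origin (TCP) lies midway between the tips of the shut fingers; the grasp point (between the pads) lies 19 mm behind it; z points along the fingers, y is the line along which they close (so a half turn about z gives the same grasp; the last joint's range is limited). The gripper opens to 85 mm and grips with 20 to 120 N. Pads are 22 mm wide; open, the fingers measure 114 mm over their backs; the gripper's body (76 mm by 85 mm) begins 54 mm behind the grasp point. The pads swing forward as they close: fully open they stand 13 mm farther back than shut.
Start: joints at [1.227, 0.434, 0.025, 1.573, -0.012, 1.134, -0.075], TCP at [0.149, -0.607, 0.231] pointing down, gripper open.
Joint ranges: [-2.62, 2.62], [-0.44, 2.09], [-1.27, 1.32], [0.08, 2.57], [-1.32, 4.46], [0.12, 2], [-2.74, 2.74]. Speed limits (rad/s): [2.22, 2.22, 3.01, 3.01, 3.14, 3.14, 3.14].

## Interface

Orientations are given as a 3x3 rotation matrix whose columns are the frame's x, y, z axes.
In Python, from workcell import * gives the robot as it stands. The module is installed in compiled form; this text tells all that it offers.
- The arm moves only by the tool tcp_steps, called after "Call:" as name([rows], argument=value, ...), one row to a line, values as JSON. Schema: {"type":"object","properties":{"ticks":{"type":"array","items":{"type":"object","properties":{"sx":{"type":"number"},"sy":{"type":"number"},"sz":{"type":"number"},"twist":{"type":"number"}},"additionalProperties":false},"minItems":1,"maxItems":8},"aperture":{"type":"number"},"clamp_n":{"type":"number"},"only":{"type":"string"},"quiet":{"type":"boolean"},"lines":{"type":"string"}},"required":["ticks"],"additionalProperties":false}. ticks is a list of rows, 1 to 8 of them, each an object with the fields sx, sy, sz (the shift in mm), twist (a turn about the tool's z in rad); a field left out counts as zero; each row is the pose to reach, as a shift and turn from the pose commanded when the call began, along the tool's axes at that moment; what a row does not reach only later rows make up. A row lasts 1/10 s, in which the tool goes at most 0.05 m and 0.15 rad, less where a joint would pass 70% of its speed; a pose out of reach is approached as far as the arm can. aperture is the finger opening in m, set as the call begins (left out keeps the last). The fingers move at their own pace and stop on an object; clamp_n is the grip in N (left out, the last holds). Time passes only in rows, so rows that do not move let the fingers close. The tool returns the time, the measured TCP pose, the force, the opening and the grip force at its end. only (a regular expression) keeps the lines of the reply that match it, lines (a string "A,B") keeps lines A to B, and quiet returns only ok. Input that does not fit is refused with a message, and nothing moves.
- get_obs(): the state, without advancing time (a new reading comes with each control period).
- read_camera(name): name is "side" or "top"; returns a dict with "img" (420x560x3 uint8, red, green, blue), "fx", "fy", "cx", "cy" (pixels), "pose" (4x4, takes a point from camera to world coordinates). Camera axes: x right, y up, looking along -z (the intrinsics and any distortion apply to the point x, -y, -z); pixel columns grow to the right and rows downward; lengths in m; the calibration is good to about 2 mm. A picture is of the moment at which its call begins. There is no depth.
- job_done(): hands the job in; it is judged then, once.
The state is a dict: "time": time; "q": joint angles; "qd": joint speeds; "joint_efforts": joint torques, N m; "tcp_pos": TCP position; "orientation": TCP orientation; "force": force on the tool from outside, world axes, zero at the start; "ft_torque": the same for the moment, N m; "opening": finger opening in m; "grip_force": force on a finger pad.
Only numpy, scipy, OpenCV 4.12 (cv2) and the standard library are available. Lean on these libraries where they do the work, as an engineer would, in place of code of your own. Each camera call takes 0.05 s, during which the arm holds its last target. There are 200 camera calls.

## Working session

There is one attempt and no reset: what is moved stays moved. The work goes in short steps, Python scripts to look and compute and a tool call to move; the robot and the scene stay as the last step left them, time stands still between calls to the robot, and variables do not carry over. Pictures are saved under pics/ and viewed, at most 14 in all, crops included, and the job is handed in when it is done.

```bash
mkdir -p pics; python3 - <<'E'
from workcell import *
import cv2,numpy as np
np.set_printoptions(precision=4,suppress=True)
o=get_obs();print(o['time'],o['tcp_pos'],o['orientation'],o['opening'],o['force'])
for n in('top','side'):
    c=read_camera(n);cv2.imwrite(f'pics/{n}0.png',c['img'][:,:,::-1]);print(n,{k:c[k] for k in c if k!='img'})
E
```

```text
0.0 [ 0.1488 -0.6065  0.2305] [[ 0.9712  0.2383 -0.0005]
 [ 0.2383 -0.9712  0.0015]
 [-0.0002 -0.0016 -1.    ]] 0.08529040773006047 [-0.4361  0.4457  0.6502]
top {'fx': 524.7519738413403, 'fy': 524.7519738413403, 'cx': 273.84254632194825, 'cy': 213.6484154389475, 'pose': array([[ 0.015 ,  0.9788, -0.2044,  0.2183],
       [-0.9999,  0.0144, -0.0047,  0.0117],
       [-0.0016,  0.2045,  0.9789,  1.6043],
       [ 0.    ,  0.    ,  0.    ,  1.    ]])}
side {'fx': 516.0719938376915, 'fy': 516.0719938376915, 'cx': 275.80844130904427, 'cy': 215.56897896682727, 'pose': array([[ 0.989 ,  0.0889, -0.118 ,  0.4117],
       [-0.1474,  0.5433, -0.8265, -1.0321],
       [-0.0093,  0.8348,  0.5505,  0.7523],
       [ 0.    ,  0.    ,  0.    ,  1.    ]])}
```

View pics/top0.png

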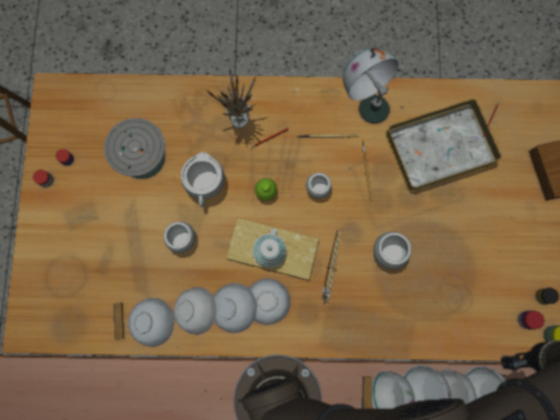

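View pics/side0.png

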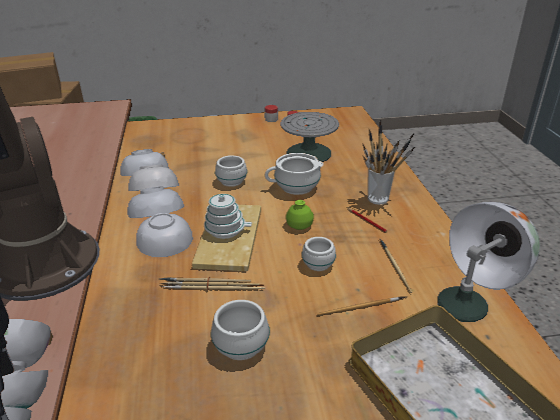

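The top view shows the pile at (269,250), its tongue pointing up. The other candidates are a pot at (319,186), another at (180,237), the large jar at (393,250), and the jug at (203,176) with its lip up and handle down. Next I'll fit the known circles in both cameras.

```bash
cat > h.py <<'E'
from workcell import *
import cv2,numpy as np
from scipy.optimize import minimize
np.set_printoptions(precision=4,suppress=True)
def proj(c,P):
    P=np.atleast_2d(P);p=(P-c['pose'][:3,3])@c['pose'][:3,:3]
    return np.c_[c['cx']+c['fx']*p[:,0]/-p[:,2],c['cy']-c['fy']*p[:,1]/-p[:,2]]
def unproj(c,u,v,z):
    d=c['pose'][:3,:3]@np.array([(u-c['cx'])/c['fx'],-(v-c['cy'])/c['fy'],-1]);o=c['pose'][:3,3]
    return o+d*(z-o[2])/d[2]
T=np.linspace(0,2*np.pi,120,endpoint=False)
def circ(x,y,r,z):return np.c_[x+r*np.cos(T),y+r*np.sin(T),0*T+z]
def samp(g,p):return cv2.remap(g,p[:,0].astype('f4')[None],p[:,1].astype('f4')[None],cv2.INTER_LINEAR)[0]
def fit(cams,x0,circles,sig=1.0,rng=.02):
    """circles: (r,z,sign) sign +1: brighter outside, -1 brighter inside, 0 either; grid + refine"""
    gs=[cv2.GaussianBlur(cv2.cvtColor(c['img'],cv2.COLOR_RGB2GRAY).astype('f4'),(0,0),sig) for c in cams]
    def cost(p):
        s=0
        for c,g in zip(cams,gs):
            for r,z,sg in circles:
                d=samp(g,proj(c,circ(*p,r+.002,z)))-samp(g,proj(c,circ(*p,r-.002,z)))
                s-=np.mean(np.clip(sg*d if sg else abs(d),-5,25))
        return s
    gr=[(cost((x0[0]+a,x0[1]+b)),a,b) for a in np.arange(-rng,rng+1e-9,.003) for b in np.arange(-rng,rng+1e-9,.003)]
    m=min(gr);r=minimize(cost,(x0[0]+m[1],x0[1]+m[2]),method='Nelder-Mead',options=dict(initial_simplex=np.array([[0,0],[.002,0],[0,.002]])+[x0[0]+m[1],x0[1]+m[2]]))
    return r.x,r.fun
def draw(c,items):
    im=cv2.resize(c['img'][:,:,::-1],None,fx=4,fy=4,interpolation=cv2.INTER_CUBIC)
    for p,cs in items:
        for r,z,_ in cs: cv2.polylines(im,[np.int32(proj(c,circ(*p,r,z))*4+1.5)],True,(0,0,255),1)
    return im
def crop(im,c,p,z,h=130):
    u,v=(proj(c,[*p,z])[0]*4).astype(int);return cv2.resize(im[max(0,v-h):v+h,max(0,u-h):u+h],(200,200))
E
cat > m.py <<'E'
from h import *
t,s=read_camera('top'),read_camera('side')
POT={'small':(319,186,.056,.0255,.033),'medium':(180,237,.066,.0325,.040),'large':(393,250,.076,.0395,.047),'jug':(203,176,.08,.0555,None)}
items=[]
for n,(u,v,z,ri,ro) in POT.items():
    x0=unproj(t,u,v,z)[:2];cs=[(ri,z,1)]+([(ro,z,-1)] if ro else [])
    out=[fit(k,x0,cs) for k in ([t,s],[t],[s])]
    print(n,x0,*[o[0] for o in out],[round(o[1],1) for o in out]);items.append((out[0][0],cs,z))
x0=unproj(t,269,248,.105)[:2]
for n,r,z in(('lsmall',.032,.083),('lmed',.039,.061),('llarge',.046,.039),('ljug',.051,.017)):
    cs=[(r,z+.022,-1)]
    out=[fit(k,x0,cs,rng=.012) for k in ([t,s],[t],[s])]
    print(n,x0,*[o[0] for o in out],[round(o[1],1) for o in out]);items.append((out[0][0],cs,z))
rows=[]
for c in(t,s):
    im=draw(c,[i[:2] for i in items]);rows.append(np.hstack([crop(im,c,items[k][0],items[k][2]) for k in(0,1,2,3)]))
    if c is t:a=crop(im,c,items[5][0],.06)
    else:b=crop(im,c,items[5][0],.06,160)
raw=[crop(draw(c,[]),c,items[5][0],.06) for c in(t,s)]
cv2.imwrite('pics/fit.png',np.vstack(rows+[np.hstack([a,b]+raw)]))
E
python3 m.py
```

```text
small [ 0.6297 -0.1172] [ 0.6395 -0.1185] [ 0.64   -0.1169] [ 0.6395 -0.1197] [np.float64(-69.2), np.float64(-25.0), np.float64(-47.2)]
medium [0.4647 0.2965] [0.471  0.3036] [0.4714 0.3059] [0.4711 0.3007] [np.float64(-51.6), np.float64(-27.1), np.float64(-29.3)]
large [ 0.4337 -0.3319] [ 0.4403 -0.337 ] [ 0.4399 -0.3363] [ 0.4402 -0.3388] [np.float64(-77.0), np.float64(-28.8), np.float64(-49.6)]
jug [0.6494 0.2342] [0.6382 0.2201] [0.6386 0.2425] [0.6416 0.2067] [np.float64(-10.5), np.float64(-5.8), np.float64(-7.6)]
lsmall [0.4302 0.0313] [0.4358 0.0241] [0.4285 0.0333] [0.4359 0.0227] [np.float64(-20.7), np.float64(-11.2), np.float64(-13.0)]
lmed [0.4302 0.0313] [0.4428 0.0216] [0.4384 0.0432] [0.4272 0.0231] [np.float64(-9.7), np.float64(-6.1), np.float64(-6.7)]
llarge [0.4302 0.0313] [0.4465 0.0501] [0.4277 0.0513] [0.4274 0.0241] [np.float64(-7.0), np.float64(-5.8), np.float64(-5.1)]
ljug [0.4302 0.0313] [0.4278 0.0151] [0.4369 0.0567] [0.4285 0.022 ] [np.float64(-5.6), np.float64(-5.8), np.float64(-5.5)]
```

View pics/fit.png

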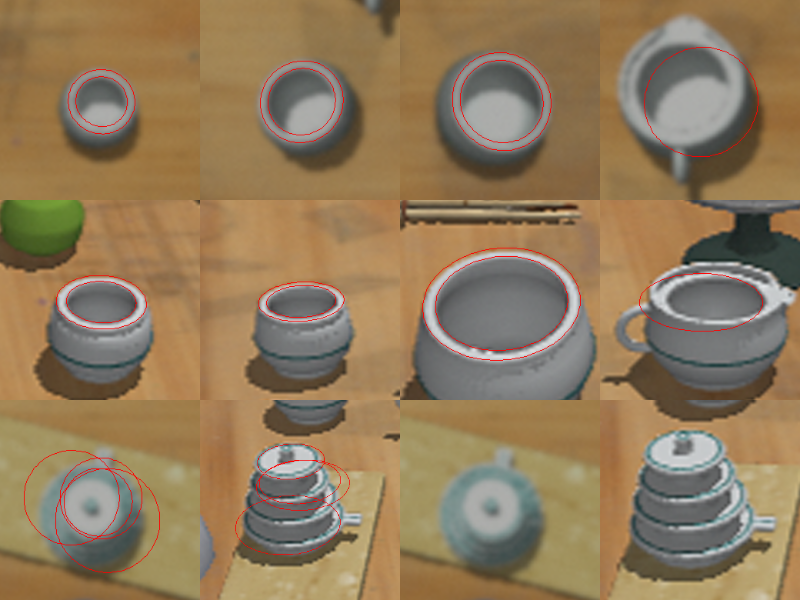

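The three jars fit well, and the two cameras agree to about 2–4 mm. The jug and lid fits are wrong, so I'll enlarge those two.

```bash
python3 - <<'E'
from h import *
t,s=read_camera('top'),read_camera('side')
cs=[(.0455,.072,1)]
it=[]
for k in([t,s],[t],[s]):
    o=fit(k,(.645,.238),cs);print(o);it.append((o[0],cs))
def cr(c,u,v,w,h,f,items=[]):
    im=cv2.resize(c['img'][v:v+h,u:u+w,::-1],None,fx=f,fy=f,interpolation=cv2.INTER_CUBIC)
    for k in range(0,w,10):cv2.line(im,(k*f,0),(k*f,6 if k%50 else 14),(0,0,255),1)
    for k in range(0,h,10):cv2.line(im,(0,k*f),(6,k*f),(0,0,255),1)
    for p,q in items:
        for r,z,_ in q: cv2.polylines(im,[np.int32((proj(c,circ(*p,r,z))-[u,v]+.5)*f)],True,(0,0,255),1)
    return im
# u0,v0
a=np.hstack([cr(t,245,225,50,50,8),cr(s,195,190,66,50,6)[:,:400].copy() if 0 else cv2.copyMakeBorder(cr(s,195,190,66,50,6),0,100,0,4,0)])
b=np.hstack([cr(t,175,150,50,50,4,it[:1]),cr(t,175,150,50,50,4),cr(s,260,145,66,50,6,it[:1])[:200]])
b=cv2.copyMakeBorder(b,0,0,0,max(0,a.shape[1]-b.shape[1]),0)[:,:a.shape[1]]
cv2.imwrite('pics/z.png',np.vstack([a,b]))
E
```

```text
(array([0.6555, 0.2396]), np.float64(-30.8689022064209))
(array([0.6548, 0.2406]), np.float64(-15.457358360290527))
(array([0.6555, 0.2392]), np.float64(-15.570996284484863))
```

View pics/z.png

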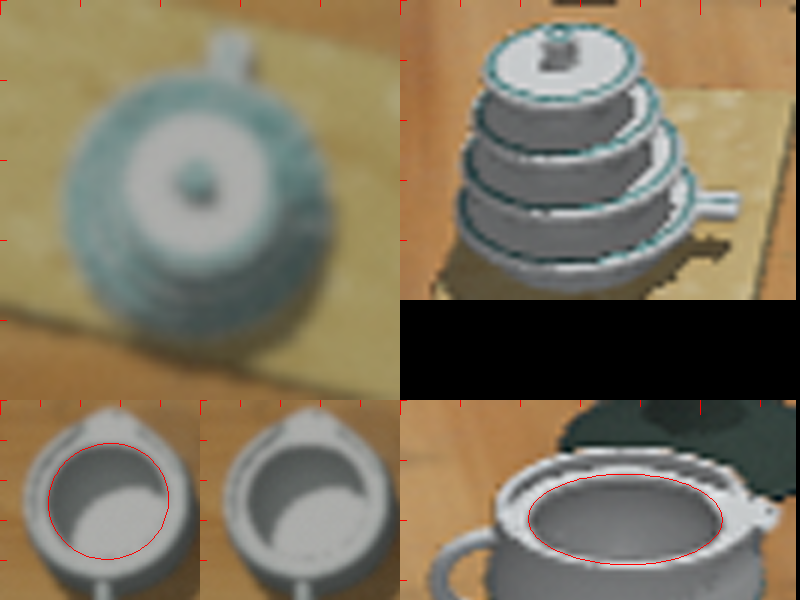

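```bash
python3 - <<'E'
from h import *
from scipy.optimize import least_squares
t,s=read_camera('top'),read_camera('side')
T8=lambda X,Y:(245+X/8-.5,225+Y/8-.5)
S6=lambda X,Y:(195+(X-400)/6-.5,190+Y/6-.5)
print('knob',unproj(t,*T8(197,180),.118)[:2],unproj(s,*S6(560,33),.118)[:2])
# side discs: left,right extents and lowest visible point of lower edge
for n,r,z,l,R,top,b in(('s',.032,.083,485,640,24,None),('m',.039,.061,472,660,None,160),('l',.046,.039,461,682,None,215),('j',.051,.017,457,697,None,270)):
    def f(p):
        q=proj(s,np.r_[circ(*p,r,z+.022)]);e=[q[:,0].min()-S6(l,0)[0],q[:,0].max()-S6(R,0)[0]]
        if top is not None:e.append(q[:,1].min()-S6(0,top)[1])
        if b: e.append(q[:,1].max()-S6(0,b)[1])
        return e
    o=least_squares(f,(.43,.03));print(n,o.x,o.fun)
# top: jug lid silhouette extents 62..332 in u ; lower 342
def f(p):
    q=np.vstack([proj(t,circ(*p,.051,.036)),proj(t,circ(*p,.046,.058))]);return [q[:,0].min()-T8(64,0)[0],q[:,0].max()-T8(332,0)[0],q[:,1].max()-T8(0,338)[1]]
o=least_squares(f,(.43,.03));print('jugtop',o.x,o.fun)
tt=unproj(t,*T8(231,32),.039)[:2];ts=unproj(s,*S6(739,198),.039)[:2];print('tongue tip',tt,ts)
J=lambda X,Y:(175+(X-200)/4-.5,150+Y/4-.5)
print('lip',unproj(t,*J(310,408),.08)[:2],'handle',unproj(t,200,203,.045)[:2], 'lip side',unproj(s,260+(778-400)/6-.5,145+(512-400)/6-.5,.08)[:2])
for d in(0,-.1,.1):print(d,proj(t,[.655+.075*np.cos(d),.24+.075*np.sin(d),.08]),proj(t,[.655-.094*np.cos(d),.24-.094*np.sin(d),.05]))
im=t['img'][185:215,185:215,::-1]
E
```

```text
knob [0.4312 0.0309] [0.4324 0.0292]
s [0.4324 0.026 ] [-0.5184  0.5194 -0.0449]
m [0.4326 0.0299] [-0.5062  0.5074 -0.047 ]
l [0.4334 0.0307] [-0.4653  0.4665 -0.0489]
j [0.4342 0.0292] [-0.7538  0.756  -0.0845]
jugtop [0.4344 0.0314] [-0.1914  0.1913 -0.0025]
tongue tip [0.4992 0.0199] [0.4998 0.018 ]
lip [0.4205 0.2274] handle [0.5738 0.2448] lip side [0.7237 0.2191]
0 [[202.2324 150.4469]] [[201.1789 206.764 ]]
-0.1 [[204.6845 150.5983]] [[198.0961 206.5688]]
0.1 [[199.7698 150.5304]] [[204.2752 206.6573]]
```

```bash
python3 - <<'E'
from h import *
t,s=read_camera('top'),read_camera('side')
c0=np.array([.655,.24])
def cr(c,u,v,w,h,f):
    im=cv2.resize(c['img'][v:v+h,u:u+w,::-1],None,fx=f,fy=f,interpolation=cv2.INTER_CUBIC)
    for d,col in((-.2,(0,0,255)),(0,(0,200,0)),(.2,(255,0,0))):
        e=np.array([np.cos(d),np.sin(d)])
        for a,b,z in((.05,.085,.08),(-.06,-.094,.055)):
            q=(proj(c,[[*(c0+a*e),z],[*(c0+b*e),z]])-[u,v]+.5)*f;cv2.line(im,*[tuple(int(k) for k in x) for x in q],col,1)
    return im
cv2.imwrite('pics/jug.png',np.hstack([cr(t,178,147,50,60,8),cr(s,262,145,66,80,6)]))
E
```

```text
(no output)
```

View pics/jug.png

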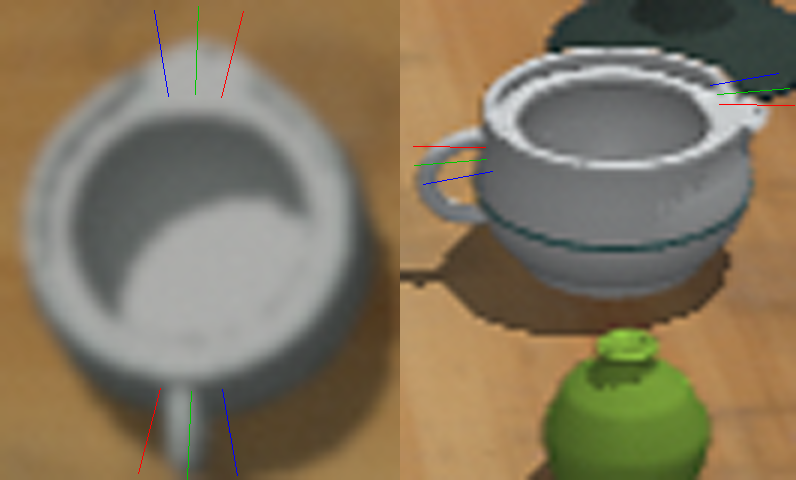

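The lip tip is at (203,42) and the handle at (183,470) in the left crop, both close to the green (yaw 0) line. That gives a jug yaw of about −0.04. The jug lid's yaw is about −0.17, so it needs about +0.13. The pile is at (0.433, 0.030) with the four lids aligned.

Units first: shifts go in mm. So -0.551 m is -551, 0.427 m is 427.

```bash
cat > go.py <<'E'
import sys,numpy as np
from workcell import get_obs
o=get_obs();R=np.array(o['orientation']);x,y,z=map(float,sys.argv[1:4])
d=R.T@(np.array([x,y,z])-o['tcp_pos']);yaw=np.arctan2(R[1,0],R[0,0])
print('t %.1f d'%o['time'],d.round(4),'dist %.3f'%np.linalg.norm(d),'yaw %.3f'%yaw,'turn to -.17: %.3f'%(yaw+.17),'grip',round(o['grip_force'],1),'open %.4f'%o['opening'],'F',np.round(o['force'],1))
E
```

Call:
tcp_steps([
  {"sx":427, "sy":-551, "twist":0.41},
  {"sx":427, "sy":-551, "twist":0.41},
  {"sx":427, "sy":-551, "twist":0.41},
  {"sx":427, "sy":-551, "twist":0.41},
  {"sx":427, "sy":-551, "twist":0.41},
  {"sx":427, "sy":-551, "twist":0.41},
  {"sx":427, "sy":-551, "twist":0.41},
  {"sx":427, "sy":-551, "twist":0.41},
], aperture=0.04, clamp_n=40)

```text
time: 1.3
tcp_pos: [0.3121, -0.2397, 0.2317]
orientation: [[0.986, -0.169, 0.001], [-0.169, -0.986, -0.001], [0.001, 0.001, -1.0]]
force: [2.9, -0.1, 0.0]
opening: 0.0398
grip_force: 0.0
```

```bash
python3 go.py .4325 .030 .16
```

```text
t 1.3 d [ 0.0731 -0.2862  0.0716] dist 0.304 yaw -0.169 turn to -.17: 0.001 grip 0.0 open 0.0398 F [ 2.9 -0.1  0. ]
```

Scaled: -0.286 m is -286, 0.073 m is 73.

Call:
tcp_steps([
  {"sx":73, "sy":-286, "sz":30},
  {"sx":73, "sy":-286, "sz":30},
  {"sx":73, "sy":-286, "sz":30},
  {"sx":73, "sy":-286, "sz":30},
  {"sx":73, "sy":-286, "sz":30},
  {"sx":73, "sy":-286, "sz":30},
  {"sx":73, "sy":-286, "sz":72},
  {"sx":73, "sy":-286, "sz":72},
], aperture=0.04, quiet=true)

```text
ok
```

Call:
tcp_steps([
  {},
  {},
  {},
])

```text
time: 2.4
tcp_pos: [0.4325, 0.0273, 0.1607]
orientation: [[0.985, -0.17, 0.002], [-0.17, -0.985, -0.0], [0.002, -0.0, -1.0]]
force: [-0.3, 0.7, -0.4]
opening: 0.0401
grip_force: 0.0
```

```bash
python3 go.py .4325 .030 .107
```

```text
t 2.4 d [-0.0006 -0.0026  0.0537] dist 0.054 yaw -0.171 turn to -.17: -0.001 grip 0.0 open 0.0401 F [-0.3  0.7 -0.4]
```

Scaled: 0.053 m is 53, 0.05 m is 50.

Call:
tcp_steps([
  {"sy":-3, "sz":30},
  {"sy":-3, "sz":50},
  {"sy":-3, "sz":53},
  {"sy":-3, "sz":53},
  {"sy":-3, "sz":53},
])

```text
time: 2.9
tcp_pos: [0.433, 0.0309, 0.1075]
orientation: [[0.986, -0.169, 0.002], [-0.169, -0.986, -0.0], [0.002, -0.0, -1.0]]
force: [0.5, 0.2, 0.2]
opening: 0.0399
grip_force: 0.0
```

```bash
python3 - <<'E'
from h import *
t,s=read_camera('top'),read_camera('side')
f=lambda c,u,v:cv2.resize(c['img'][v:v+65,u:u+65,::-1],(400,400),interpolation=cv2.INTER_CUBIC)
cv2.imwrite('pics/g1.png',np.hstack([f(t,238,215),f(s,190,165)]))
E
```

```text
(no output)
```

View pics/g1.png

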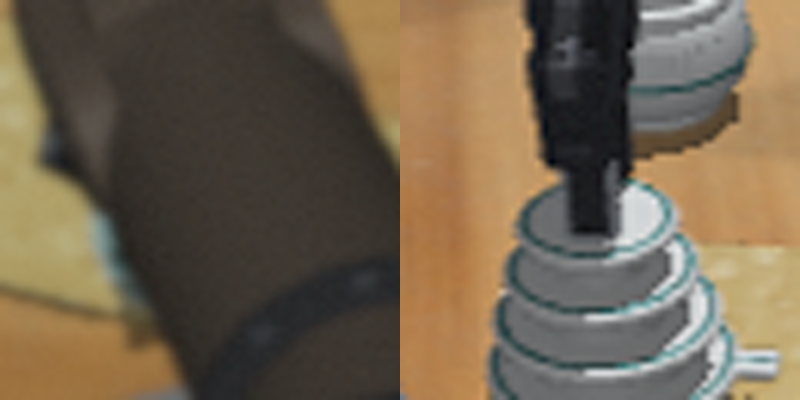

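The side view shows the near finger at (594,205), over the small disc and centred on it at about x=598. I'll close and lift.

Call:
tcp_steps([
  {},
  {},
  {},
  {},
  {},
  {},
], aperture=0.0, clamp_n=40)

```text
time: 3.6
tcp_pos: [0.4326, 0.031, 0.1067]
orientation: [[0.986, -0.169, 0.001], [-0.169, -0.986, -0.0], [0.001, 0.0, -1.0]]
force: [-1.2, -1.4, 7.0]
opening: 0.0115
grip_force: 39.0
```

Call:
tcp_steps([
  {"sz":-10},
  {"sz":-20},
  {"sz":-30},
  {"sz":-45},
  {"sz":-60},
  {"sz":-60},
  {"sz":-60},
])

```text
time: 4.3
tcp_pos: [0.4325, 0.031, 0.1667]
orientation: [[0.986, -0.169, 0.001], [-0.169, -0.986, -0.0], [0.001, -0.0, -1.0]]
force: [0.4, 0.3, -1.2]
opening: 0.0113
grip_force: 39.1
```

```bash
python3 go.py .6395 -.1185 .16
```

```text
t 4.3 d [0.2293 0.1124 0.0069] dist 0.255 yaw -0.170 turn to -.17: 0.000 grip 39.1 open 0.0113 F [ 0.4  0.3 -1.2]
```

Scaled: 0.2293 m is 229.3, 0.215 m is 215.

Call:
tcp_steps([
  {"sx":30, "sy":15},
  {"sx":70, "sy":34},
  {"sx":110, "sy":54},
  {"sx":150, "sy":74},
  {"sx":190, "sy":93},
  {"sx":215, "sy":105},
  {"sx":229.3, "sy":112.4},
  {"sx":229.3, "sy":112.4},
], quiet=true)

```text
ok
```

Call:
tcp_steps([
  {},
  {},
  {},
])

```text
time: 5.4
tcp_pos: [0.6387, -0.1175, 0.1664]
orientation: [[0.986, -0.167, -0.0], [-0.167, -0.986, 0.0], [-0.0, -0.0, -1.0]]
force: [0.1, 0.2, -0.8]
opening: 0.0119
grip_force: 39.1
```

```bash
python3 go.py .6395 -.1185 .080
cat > look.py <<'E'
import sys
from h import *
# look.py out u v half(top)  u v half(side)
a=sys.argv;t,s=read_camera('top'),read_camera('side')
def f(c,u,v,h):
    u,v,h=int(u),int(v),int(h);return cv2.resize(c['img'][max(0,v-h):v+h,max(0,u-h):u+h,::-1],(400,400),interpolation=cv2.INTER_CUBIC)
cv2.imwrite('pics/'+a[1],np.hstack([f(t,*a[2:5]),f(s,*a[5:8])]))
E
python3 look.py p1.png 269 250 30 318 240 40
```

```text
t 5.4 d [0.001  0.0009 0.0864] dist 0.086 yaw -0.168 turn to -.17: 0.002 grip 39.1 open 0.0119 F [ 0.1  0.2 -0.8]
```

View pics/p1.png

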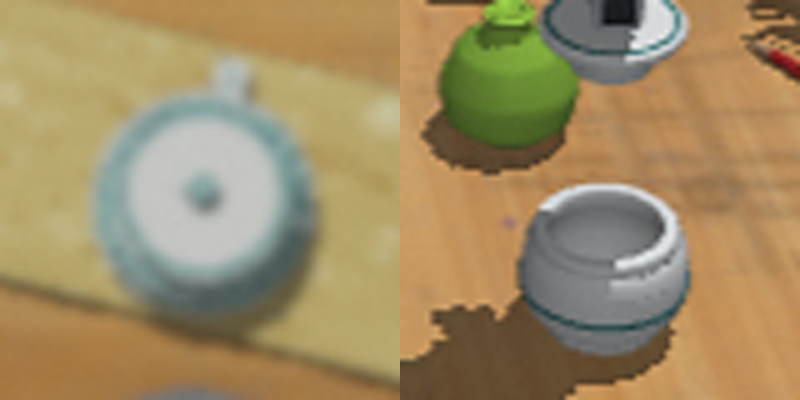

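The left view shows the rest of the pile undisturbed, with the medium knob at (203,192) in the crop. On the right the small lid is level above its jar. I'll lower it.

Scaled: 0.096 m is 96, 0.09 m is 90.

Call:
tcp_steps([
  {"sx":1, "sy":1, "sz":40},
  {"sx":1, "sy":1, "sz":70},
  {"sx":1, "sy":1, "sz":82},
  {"sx":1, "sy":1, "sz":90},
  {"sx":1, "sy":1, "sz":96},
  {"sx":1, "sy":1, "sz":100},
  {"sx":1, "sy":1, "sz":100},
])

```text
time: 6.2
tcp_pos: [0.6405, -0.1195, 0.0668]
orientation: [[0.986, -0.168, 0.001], [-0.168, -0.986, -0.0], [0.001, 0.0, -1.0]]
force: [0.3, 1.0, -1.2]
opening: 0.0118
grip_force: 39.1
```

```bash
python3 -c "
from h import *
t=read_camera('top');print(unproj(t,268.95,248.3,.096))"; python3 go.py .6395 -.1185 .0637
```

```text
[0.4306 0.0316 0.096 ]
t 6.2 d [-0.0013 -0.0009  0.0033] dist 0.004 yaw -0.169 turn to -.17: 0.001 grip 39.1 open 0.0119 F [ 0.6 -0.2 -0.7]
```

Scaled: 0.0035 m is 3.5, 0.003 m is 3.

Call:
tcp_steps([
  {"sx":-1, "sy":-1, "sz":1.5},
  {"sx":-1, "sy":-1, "sz":3},
  {"sx":-1, "sy":-1, "sz":3.5},
  {"sx":-1, "sy":-1, "sz":3.5},
  {"sx":-1, "sy":-1, "sz":3.5},
])

```text
time: 6.75
tcp_pos: [0.6397, -0.1182, 0.0638]
orientation: [[0.986, -0.168, 0.001], [-0.168, -0.986, -0.0], [0.001, -0.0, -1.0]]
force: [-2.2, 1.2, 6.5]
opening: 0.0115
grip_force: 39.8
```

Call:
tcp_steps([
  {},
  {},
  {},
  {},
], aperture=0.035, quiet=true)

```text
ok
```

Call:
tcp_steps([
  {"sz":-20},
  {"sz":-50},
  {"sz":-90},
  {"sz":-110},
  {"sz":-110},
  {"sz":-110},
])

```text
time: 7.75
tcp_pos: [0.6393, -0.1184, 0.1728]
orientation: [[0.986, -0.169, 0.0], [-0.169, -0.986, -0.0], [0.0, 0.0, -1.0]]
force: [-1.5, 0.1, -0.5]
opening: 0.035
grip_force: 0.0
```

```bash
python3 go.py .432 .0305 .14
```

```text
t 7.8 d [-0.2295 -0.1119  0.0327] dist 0.257 yaw -0.169 turn to -.17: 0.001 grip 0.0 open 0.0350 F [-1.5  0.1 -0.5]
```

Scaled: -0.23 m is -230, -0.112 m is -112.

Call:
tcp_steps([
  {"sx":-230, "sy":-112},
  {"sx":-230, "sy":-112},
  {"sx":-230, "sy":-112},
  {"sx":-230, "sy":-112},
  {"sx":-230, "sy":-112},
  {"sx":-230, "sy":-112},
  {"sx":-230, "sy":-112, "sz":33},
  {"sx":-230, "sy":-112, "sz":33},
], quiet=true)

```text
ok
```

Call:
tcp_steps([
  {},
  {},
  {},
])

```text
time: 8.85
tcp_pos: [0.4322, 0.0307, 0.1404]
orientation: [[0.986, -0.169, 0.001], [-0.169, -0.986, 0.0], [0.001, -0.0, -1.0]]
force: [-0.6, 0.9, -0.4]
opening: 0.0347
grip_force: 0.0
```

```bash
python3 go.py .432 .0305 .0853
python3 look.py p2.png 318 186 30 318 240 40
```

```text
t 8.8 d [-0.0002  0.0002  0.0551] dist 0.055 yaw -0.170 turn to -.17: 0.000 grip 0.0 open 0.0347 F [-0.6  0.9 -0.4]
```

View pics/p2.png

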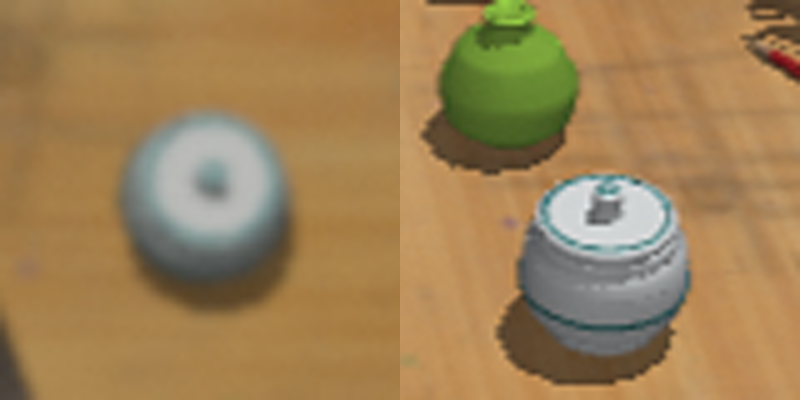

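The small lid is seated and level on its jar, with the disc centred at (605,212) in the side crop. The medium lid is next.

Scaled: 0.055 m is 55, 0.05 m is 50.

Call:
tcp_steps([
  {"sz":30},
  {"sz":50},
  {"sz":55},
  {"sz":55},
])

```text
time: 9.35
tcp_pos: [0.4312, 0.0308, 0.0847]
orientation: [[0.986, -0.168, -0.001], [-0.168, -0.986, -0.0], [-0.001, 0.0, -1.0]]
force: [0.1, 0.1, 0.3]
opening: 0.0351
grip_force: 0.0
```

Call:
tcp_steps([
  {},
  {},
  {},
  {},
  {},
  {},
], aperture=0.0, clamp_n=40)

```text
time: 9.95
tcp_pos: [0.4323, 0.0308, 0.0858]
orientation: [[0.986, -0.169, 0.002], [-0.169, -0.986, -0.0], [0.002, -0.0, -1.0]]
force: [-1.9, -0.5, 7.4]
opening: 0.0115
grip_force: 39.1
```

Call:
tcp_steps([
  {"sz":-10},
  {"sz":-20},
  {"sz":-35},
  {"sz":-55},
  {"sz":-75},
  {"sz":-75},
  {"sz":-75},
])

```text
time: 10.65
tcp_pos: [0.4318, 0.0307, 0.1604]
orientation: [[0.986, -0.169, 0.002], [-0.169, -0.986, -0.0], [0.002, -0.0, -1.0]]
force: [-1.0, -0.3, -1.9]
opening: 0.0114
grip_force: 39.0
```

```bash
python3 go.py .471 .3036 .16
```

```text
t 10.7 d [-0.0074 -0.2756  0.0005] dist 0.276 yaw -0.170 turn to -.17: 0.000 grip 39.0 open 0.0114 F [-1.  -0.3 -1.9]
```

Call:
tcp_steps([
  {"sx":-1, "sy":-30},
  {"sx":-2, "sy":-75},
  {"sx":-3, "sy":-120},
  {"sx":-4, "sy":-165},
  {"sx":-6, "sy":-210},
  {"sx":-7, "sy":-245},
  {"sx":-7.4, "sy":-270},
  {"sx":-7.4, "sy":-275.6},
], quiet=true)

```text
ok
```

Call:
tcp_steps([
  {},
  {},
  {},
])

```text
time: 11.75
tcp_pos: [0.4707, 0.302, 0.1595]
orientation: [[0.985, -0.17, -0.0], [-0.17, -0.985, -0.001], [-0.0, 0.001, -1.0]]
force: [-0.3, 0.0, -0.4]
opening: 0.0116
grip_force: 39.1
```

```bash
python3 go.py .471 .3036 .077
python3 look.py p3.png 269 250 30 230 180 45
```

```text
t 11.8 d [ 0.     -0.0018  0.0825] dist 0.082 yaw -0.171 turn to -.17: -0.001 grip 39.1 open 0.0116 F [-0.3  0.  -0.4]
```

View pics/p3.png

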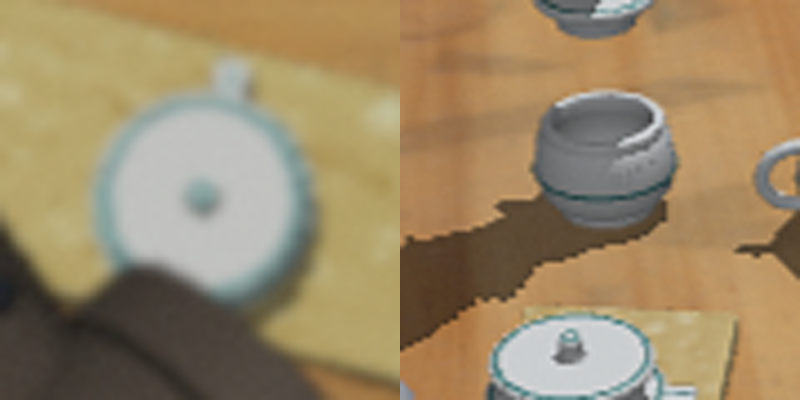

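The large lid stays on the pile, with its knob at (203,195) in the top crop and (569,335) in the side crop. The medium lid hangs level above its jar.

Scaled: 0.0825 m is 82.5, 0.079 m is 79.

Call:
tcp_steps([
  {"sy":-1.8, "sz":35},
  {"sy":-1.8, "sz":60},
  {"sy":-1.8, "sz":72},
  {"sy":-1.8, "sz":79},
  {"sy":-1.8, "sz":82.5},
  {"sy":-1.8, "sz":82.5},
])

```text
time: 12.45
tcp_pos: [0.4712, 0.3057, 0.0777]
orientation: [[0.986, -0.169, 0.001], [-0.169, -0.986, 0.0], [0.001, -0.0, -1.0]]
force: [-0.0, 0.5, -1.9]
opening: 0.0113
grip_force: 39.1
```

Call:
tcp_steps([
  {"sz":1.5},
  {"sz":3},
  {"sz":3.5},
  {"sz":3.5},
  {"sz":3.5},
])

```text
time: 12.95
tcp_pos: [0.4714, 0.3058, 0.0749]
orientation: [[0.986, -0.169, 0.001], [-0.169, -0.986, 0.001], [0.001, -0.001, -1.0]]
force: [-1.2, -1.2, 6.8]
opening: 0.0114
grip_force: 40.0
```

```bash
python3 -c "
from h import *
t=read_camera('top');s=read_camera('side');print(unproj(t,268.95,248.75,.074),unproj(s,222.5,209.9,.074))"; python3 go.py .471 .3036 .074
```

```text
[0.4323 0.0318 0.074 ] [0.4328 0.032  0.074 ]
t 13.1 d [-0.      0.0023  0.0009] dist 0.002 yaw -0.169 turn to -.17: 0.001 grip 40.0 open 0.0119 F [-1.1 -1.6  6.9]
```

Call:
tcp_steps([
  {},
  {},
  {},
  {},
], aperture=0.035, quiet=true)

```text
ok
```

Call:
tcp_steps([
  {"sz":-20},
  {"sz":-50},
  {"sz":-80},
  {"sz":-80},
  {"sz":-80},
])

```text
time: 13.95
tcp_pos: [0.4712, 0.3056, 0.1542]
orientation: [[0.986, -0.169, 0.001], [-0.169, -0.986, 0.001], [0.001, -0.001, -1.0]]
force: [-0.4, 0.4, -0.3]
opening: 0.0351
grip_force: 0.0
```

```bash
python3 go.py .4325 .0315 .13
```

```text
t 13.9 d [0.008  0.2767 0.024 ] dist 0.278 yaw -0.169 turn to -.17: 0.001 grip 0.0 open 0.0351 F [-0.4  0.4 -0.3]
```

Scaled: 0.277 m is 277, 0.024 m is 24.

Call:
tcp_steps([
  {"sx":8, "sy":277},
  {"sx":8, "sy":277},
  {"sx":8, "sy":277},
  {"sx":8, "sy":277},
  {"sx":8, "sy":277},
  {"sx":8, "sy":277, "sz":24},
  {"sx":8, "sy":277, "sz":24},
  {"sx":8, "sy":277, "sz":24},
], quiet=true)

```text
ok
```

Call:
tcp_steps([
  {},
  {},
  {},
])

```text
time: 15.05
tcp_pos: [0.4325, 0.0321, 0.13]
orientation: [[0.986, -0.167, 0.001], [-0.167, -0.986, 0.0], [0.0, -0.0, -1.0]]
force: [0.3, -0.2, -0.3]
opening: 0.035
grip_force: 0.0
```

```bash
python3 go.py .4325 .031 .0635
python3 look.py p4.png 180 237 30 230 180 45
```

```text
t 15.1 d [0.0002 0.0011 0.0665] dist 0.067 yaw -0.167 turn to -.17: 0.003 grip 0.0 open 0.0350 F [ 0.3 -0.2 -0.3]
```

View pics/p4.png

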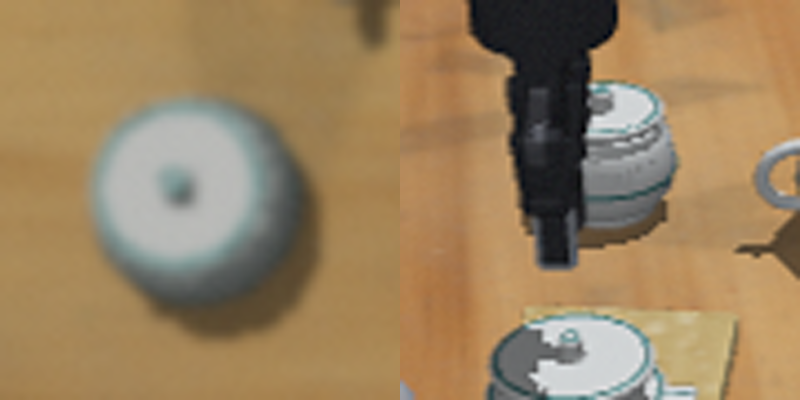

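The medium lid looks seated, with its disc at (178,183) in the top crop and level on the rim in the side view. The large lid is next.

Scaled: 0.0665 m is 66.5, 0.055 m is 55.

Call:
tcp_steps([
  {"sz":30},
  {"sz":55},
  {"sz":66.5},
  {"sz":66.5},
  {"sz":66.5},
])

```text
time: 15.65
tcp_pos: [0.4325, 0.0313, 0.0638]
orientation: [[0.986, -0.168, 0.0], [-0.168, -0.986, 0.0], [0.0, -0.0, -1.0]]
force: [-0.3, 0.1, -0.1]
opening: 0.0349
grip_force: 0.0
```

Call:
tcp_steps([
  {},
  {},
  {},
  {},
  {},
  {},
], aperture=0.0, clamp_n=40)

```text
time: 16.25
tcp_pos: [0.433, 0.0312, 0.0644]
orientation: [[0.986, -0.169, 0.002], [-0.169, -0.986, 0.0], [0.002, -0.0, -1.0]]
force: [-0.1, -0.5, 6.5]
opening: 0.0117
grip_force: 39.0
```

Call:
tcp_steps([
  {"sz":-10},
  {"sz":-20},
  {"sz":-35},
  {"sz":-65},
  {"sz":-95},
  {"sz":-100},
  {"sz":-100},
])

```text
time: 16.95
tcp_pos: [0.4329, 0.0311, 0.1648]
orientation: [[0.986, -0.169, 0.003], [-0.169, -0.986, -0.0], [0.003, -0.0, -1.0]]
force: [-0.7, -0.3, -1.0]
opening: 0.0114
grip_force: 39.0
```

```bash
python3 go.py .4403 -.337 .16
```

```text
t 16.9 d [0.0695 0.3615 0.0048] dist 0.368 yaw -0.170 turn to -.17: 0.000 grip 39.0 open 0.0114 F [-0.7 -0.3 -1. ]
```

Scaled: 0.32 m is 320, 0.278 m is 278.

Call:
tcp_steps([
  {"sx":5, "sy":26},
  {"sx":13, "sy":68},
  {"sx":21, "sy":110},
  {"sx":29, "sy":152},
  {"sx":37, "sy":194},
  {"sx":45, "sy":236},
  {"sx":53, "sy":278},
  {"sx":61, "sy":320},
], quiet=true)

```text
ok
```

Call:
tcp_steps([
  {"sx":5, "sy":24},
  {"sx":8, "sy":41.5},
  {"sx":8, "sy":41.5},
  {"sx":8, "sy":41.5},
  {"sx":8, "sy":41.5},
])

```text
time: 18.25
tcp_pos: [0.4395, -0.335, 0.163]
orientation: [[0.986, -0.166, -0.0], [-0.166, -0.986, 0.001], [-0.001, -0.001, -1.0]]
force: [0.7, -0.2, -1.7]
opening: 0.0116
grip_force: 39.1
```

```bash
python3 go.py .4403 -.337 .087
python3 look.py p5.png 269 250 30 230 225 60
```

```text
t 18.2 d [0.0012 0.0019 0.076 ] dist 0.076 yaw -0.167 turn to -.17: 0.003 grip 39.1 open 0.0116 F [ 0.7 -0.2 -1.7]
```

View pics/p5.png

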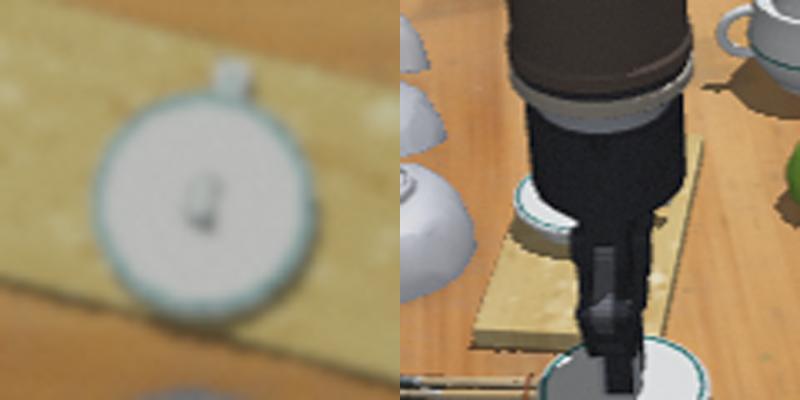

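The jug lid is alone on the board, with its disc at (204,205) in the top crop and the tongue up at (233,65). The large lid is above its jar, so I'll lower it.

Scaled: 0.075 m is 75, 0.071 m is 71.

Call:
tcp_steps([
  {"sx":1, "sy":2, "sz":30},
  {"sx":1, "sy":2, "sz":50},
  {"sx":1, "sy":2, "sz":64},
  {"sx":1, "sy":2, "sz":71},
  {"sx":1, "sy":2, "sz":75},
  {"sx":1, "sy":2, "sz":75},
])

```text
time: 18.95
tcp_pos: [0.4401, -0.3388, 0.0884]
orientation: [[0.986, -0.168, 0.0], [-0.168, -0.986, 0.0], [0.0, -0.0, -1.0]]
force: [-0.4, 0.7, -1.2]
opening: 0.0116
grip_force: 39.1
```

Call:
tcp_steps([
  {"sz":1.5},
  {"sz":3},
  {"sz":4},
  {"sz":4},
  {"sz":4},
])

```text
time: 19.45
tcp_pos: [0.4403, -0.3393, 0.0854]
orientation: [[0.986, -0.169, 0.001], [-0.169, -0.986, -0.001], [0.001, 0.001, -1.0]]
force: [-1.2, 1.7, 7.2]
opening: 0.0113
grip_force: 40.1
```

```bash
python3 - <<'E'
from h import *
t,s=read_camera('top'),read_camera('side')
for c in(t,s):
    a=c['img'].astype(int);d=np.clip(a[:,:,2]-a[:,:,0]+150,0,255).astype('u1');c['img']=np.dstack([d]*3)
print(unproj(t,269.1,250.25,.037))
for k in([t,s],[t],[s]):print(fit(k,(.433,.031),[(.051,.037,-1)],rng=.009))
u,v=233,226;print(t['img'][224:240,262:284,0])
E
python3 go.py .4403 -.337 .0845
```

```text
[0.433  0.0318 0.037 ]
(array([0.4323, 0.0317]), np.float64(-29.065176010131836))
(array([0.4328, 0.0315]), np.float64(-23.23495864868164))
(array([0.4303, 0.0296]), np.float64(-6.368481636047363))
[[ 77  74  72  68  65  63  62  63  62  59  57  55  55  54  54  55  55  55
   57  56  57  55]
 [ 86  83  79  77  72  71  71  70  69  63  59  57  55  54  55  53  53  55
   53  57  57  56]
 [ 88  87  81  78  76  77  76  77  74  72  70  66  62  61  59  56  56  56
   56  55  55  54]
 [ 86  83  80  78  77  78  78  78  81  84  86  83  79  75  72  66  62  61
   58  57  57  55]
 [ 80  81  80  78  77  77  78  80  86  99 109 111 106  97  88  79  76  72
   70  65  62  60]
 [ 81  79  79  78  78  77  76  79  92 116 131 136 133 121 104  8
[... 377 characters left out ...]
  80
   79  78  79  80]
 [100 113 128 138 145 150 151 154 159 165 166 163 158 150 129 101  86  82
   80  79  79  79]
 [131 145 155 160 161 162 159 158 161 163 165 166 164 159 146 122 104  92
   84  80  79  79]
 [154 157 157 156 155 154 153 152 152 155 155 157 158 160 157 148 132 115
   98  87  83  82]
 [154 153 152 149 149 149 150 148 149 149 149 150 151 154 155 159 156 142
  120 103  91  87]
 [151 149 150 148 148 149 148 149 148 148 148 149 149 149 151 154 158 158
  146 124 104  92]
 [150 147 148 148 149 148 148 148 148 148 148 148 149 149 148 149 154 160
  161 148 122 100]]
t 19.6 d [-0.0004 -0.0023  0.0009] dist 0.002 yaw -0.169 turn to -.17: 0.001 grip 40.1 open 0.0111 F [-1.3  1.6  7.7]
```

Call:
tcp_steps([
  {},
  {},
  {},
  {},
], aperture=0.035, quiet=true)

```text
ok
```

Call:
tcp_steps([
  {"sz":-20},
  {"sz":-50},
  {"sz":-80},
  {"sz":-80},
  {"sz":-80},
])

```text
time: 20.45
tcp_pos: [0.4402, -0.3392, 0.1647]
orientation: [[0.986, -0.169, 0.001], [-0.169, -0.986, -0.001], [0.001, 0.001, -1.0]]
force: [-0.2, -0.3, -0.5]
opening: 0.0352
grip_force: 0.0
```

```bash
python3 go.py .4325 .0315 .11
```

```text
t 20.4 d [-0.0701 -0.3642  0.0544] dist 0.375 yaw -0.169 turn to -.17: 0.001 grip 0.0 open 0.0352 F [-0.2 -0.3 -0.5]
```

Call:
tcp_steps([
  {"sx":-70, "sy":-364},
  {"sx":-70, "sy":-364},
  {"sx":-70, "sy":-364},
  {"sx":-70, "sy":-364},
  {"sx":-70, "sy":-364},
  {"sx":-70, "sy":-364},
  {"sx":-70, "sy":-364},
  {"sx":-70, "sy":-364, "sz":50},
], quiet=true)

```text
ok
```

Call:
tcp_steps([
  {},
  {},
  {},
])

```text
time: 21.55
tcp_pos: [0.4325, 0.0289, 0.1184]
orientation: [[0.985, -0.17, -0.0], [-0.17, -0.985, -0.0], [-0.0, 0.0, -1.0]]
force: [0.6, 0.2, 0.2]
opening: 0.0351
grip_force: 0.0
```

```bash
python3 go.py .4325 .0315 .042
python3 look.py p6.png 393 250 30 240 325 50
```

```text
t 21.6 d [-0.0004 -0.0026  0.0764] dist 0.076 yaw -0.171 turn to -.17: -0.001 grip 0.0 open 0.0351 F [0.6 0.2 0.2]
```

View pics/p6.png

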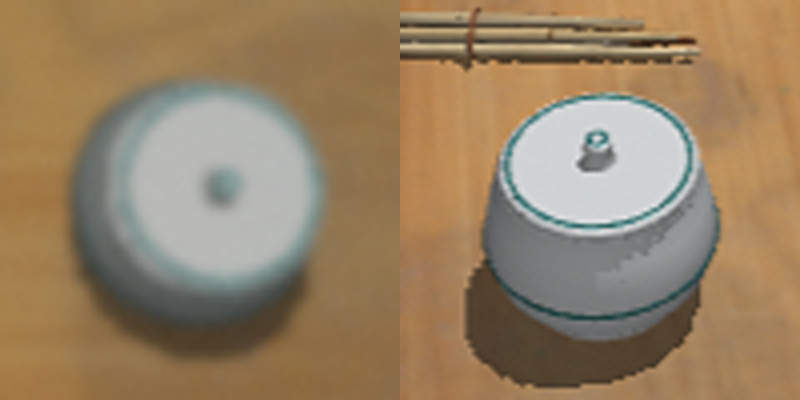

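The large lid is seated and level, with its disc centred at (598,160) in the side crop. The jug lid is next.

Scaled: 0.0764 m is 76.4, 0.06 m is 60.

Call:
tcp_steps([
  {"sy":-2.6, "sz":30},
  {"sy":-2.6, "sz":60},
  {"sy":-2.6, "sz":76.4},
  {"sy":-2.6, "sz":76.4},
  {"sy":-2.6, "sz":76.4},
])

```text
time: 22.15
tcp_pos: [0.4332, 0.0321, 0.0424]
orientation: [[0.986, -0.17, 0.001], [-0.17, -0.986, -0.0], [0.001, 0.0, -1.0]]
force: [-0.1, -0.2, -0.1]
opening: 0.0351
grip_force: 0.0
```

Call:
tcp_steps([
  {},
  {},
  {},
  {},
  {},
  {},
], aperture=0.0, clamp_n=50)

```text
time: 22.75
tcp_pos: [0.4337, 0.0324, 0.043]
orientation: [[0.986, -0.169, 0.002], [-0.169, -0.986, -0.0], [0.002, -0.0, -1.0]]
force: [-0.8, -0.1, 8.1]
opening: 0.0102
grip_force: 49.5
```

Call:
tcp_steps([
  {"sz":-10},
  {"sz":-20},
  {"sz":-40},
  {"sz":-70},
  {"sz":-110},
  {"sz":-130},
  {"sz":-130},
])

```text
time: 23.45
tcp_pos: [0.4345, 0.033, 0.1753]
orientation: [[0.986, -0.169, 0.006], [-0.169, -0.986, 0.0], [0.006, -0.001, -1.0]]
force: [0.5, 0.4, -2.3]
opening: 0.0103
grip_force: 49.5
```

```bash
python3 go.py .6553 .2398 .172
```

```text
t 23.4 d [ 0.1827 -0.2411  0.0048] dist 0.303 yaw -0.169 turn to -.17: 0.001 grip 49.5 open 0.0103 F [ 0.5  0.4 -2.3]
```

Units first: shifts go in mm. So -0.241 m is -241, -0.225 m is -225.

Call:
tcp_steps([
  {"sx":15, "sy":-20, "twist":-0.02},
  {"sx":40, "sy":-53, "twist":-0.05},
  {"sx":67, "sy":-88, "twist":-0.08},
  {"sx":94, "sy":-124, "twist":-0.1},
  {"sx":121, "sy":-160, "twist":-0.13},
  {"sx":148, "sy":-195, "twist":-0.13},
  {"sx":170, "sy":-225, "twist":-0.13},
  {"sx":183, "sy":-241, "twist":-0.13},
], quiet=true)

```text
ok
```

Call:
tcp_steps([
  {},
  {},
  {},
])

```text
time: 24.55
tcp_pos: [0.6529, 0.2381, 0.1712]
orientation: [[0.999, -0.04, -0.001], [-0.04, -0.999, -0.001], [-0.001, 0.001, -1.0]]
force: [-0.2, 0.1, -1.1]
opening: 0.0105
grip_force: 49.5
```

```bash
python3 go.py .656 .240 .092
python3 look.py p7.png 203 176 35 295 160 45
```

```text
t 24.6 d [ 0.0031 -0.0021  0.0792] dist 0.079 yaw -0.040 turn to -.17: 0.130 grip 49.5 open 0.0105 F [-0.2  0.1 -1.1]
```

View pics/p7.png

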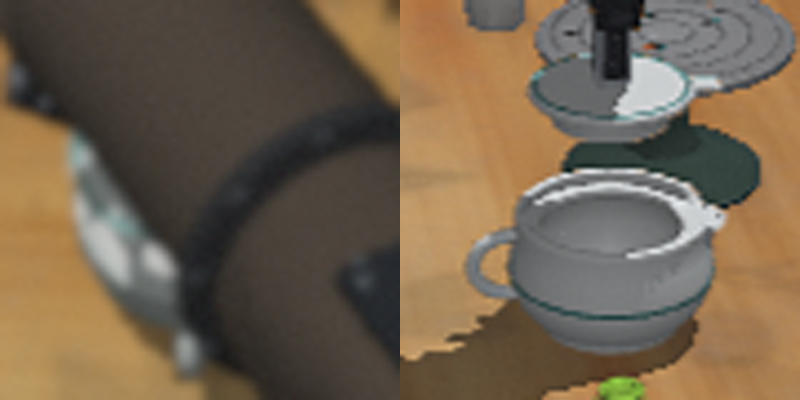

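The jug lid is level, with the tongue pointing right at (715,85), the same direction as the jug's lip at (715,215). I'll lower it gently.

Scaled: 0.079 m is 79, 0.075 m is 75.

Call:
tcp_steps([
  {"sx":3, "sy":-2, "sz":30},
  {"sx":3, "sy":-2, "sz":50},
  {"sx":3, "sy":-2, "sz":62},
  {"sx":3, "sy":-2, "sz":70},
  {"sx":3, "sy":-2, "sz":75},
  {"sx":3, "sy":-2, "sz":79},
  {"sx":3, "sy":-2, "sz":79},
])

```text
time: 25.35
tcp_pos: [0.6568, 0.2412, 0.0928]
orientation: [[0.999, -0.039, 0.0], [-0.039, -0.999, 0.0], [0.0, -0.0, -1.0]]
force: [-0.2, -0.3, -1.7]
opening: 0.01
grip_force: 49.5
```

Call:
tcp_steps([
  {"sz":2},
  {"sz":4},
  {"sz":6},
  {"sz":7.5},
  {"sz":7.5},
  {"sz":7.5},
])

```text
time: 25.95
tcp_pos: [0.6568, 0.2411, 0.0852]
orientation: [[0.999, -0.039, -0.0], [-0.039, -0.999, -0.0], [-0.0, 0.0, -1.0]]
force: [-0.6, -0.6, -2.3]
opening: 0.0102
grip_force: 49.5
```

Scaled: 0.004 m is 4, 0.003 m is 3.

Call:
tcp_steps([
  {"sz":1.5},
  {"sz":3},
  {"sz":4},
  {"sz":4},
  {"sz":4},
])

```text
time: 26.45
tcp_pos: [0.6568, 0.2411, 0.0822]
orientation: [[0.999, -0.039, 0.0], [-0.039, -0.999, -0.0], [0.0, 0.0, -1.0]]
force: [-2.5, -1.7, 6.7]
opening: 0.0101
grip_force: 50.5
```

Call:
tcp_steps([
  {},
  {},
  {},
  {},
], aperture=0.035, quiet=true)

```text
ok
```

Call:
tcp_steps([
  {"sz":-20},
  {"sz":-50},
  {"sz":-100},
  {"sx":-40, "sy":30, "sz":-120},
  {"sx":-80, "sy":70, "sz":-120},
  {"sx":-120, "sy":110, "sz":-120},
  {"sx":-160, "sy":150, "sz":-120},
  {"sx":-200, "sy":200, "sz":-120},
])

```text
time: 27.65
tcp_pos: [0.4725, 0.0756, 0.2012]
orientation: [[0.999, -0.039, 0.0], [-0.039, -0.999, -0.0], [0.0, 0.0, -1.0]]
force: [1.0, -0.7, 0.6]
opening: 0.0351
grip_force: 0.0
```

Call:
tcp_steps([
  {"sy":100},
  {"sy":100},
  {"sy":100},
  {"sy":100},
  {"sy":100},
])

```text
time: 28.15
tcp_pos: [0.4705, -0.0223, 0.2013]
orientation: [[0.999, -0.038, 0.0], [-0.038, -0.999, 0.0], [0.0, -0.001, -1.0]]
force: [-0.7, -0.2, 0.2]
opening: 0.0348
grip_force: 0.0
```

```bash
python3 - <<'E'
from h import *
t,s=read_camera('top'),read_camera('side')
f=lambda c,u,v,h:cv2.resize(c['img'][v-h:v+h,u-h:u+h,::-1],(200,200),interpolation=cv2.INTER_CUBIC)
a=np.hstack([f(t,319,186,25),f(t,180,237,25),f(t,393,250,28),f(t,203,176,30)])
b=np.hstack([f(s,318,252,25),f(s,231,170,25),f(s,240,325,35),f(s,298,172,35)])
cv2.imwrite('pics/end.png',np.vstack([a,b]))
for n,lr,z,x0 in(('small',.032,.062,(.6395,-.1185)),('med',.039,.072,(.471,.304)),('large',.046,.082,(.440,-.338)),('jug',.051,.078,(.656,.24))):
    print(n,*[fit(k,x0,[(lr,z,0)],rng=.006) for k in([t],[s])])
E
```

```text
small (array([ 0.6357, -0.1123]), np.float64(-10.08558464050293)) (array([ 0.6401, -0.123 ]), np.float64(-16.37549591064453))
med (array([0.4685, 0.3016]), np.float64(-15.977640151977539)) (array([0.476 , 0.3001]), np.float64(-14.491339683532715))
large (array([ 0.438 , -0.3334]), np.float64(-18.608558654785156)) (array([ 0.4411, -0.3439]), np.float64(-17.908105850219727))
jug (array([0.6485, 0.228 ]), np.float64(-12.62600326538086)) (array([0.6628, 0.2302]), np.float64(-14.878800392150879))
```

View pics/end.png

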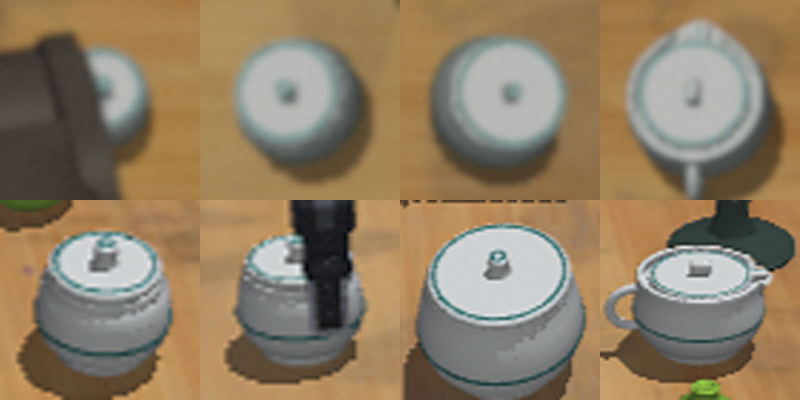

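In the final picture all four lids sit level in their pots. The jug lid is inside the rim with its tongue in the lip (top-right crop at (700,35), side crop at (768,275)). I'm handing the job in.

```bash
python3 -c "
from workcell import *
print(job_done())"
```

```text
the job is handed in; nothing more can be done
None
```

I handed the job in at about 28 s: all four lids look seated and level on their pots in the final pictures, the jug lid's tongue is in the lip, and the judge returned no verdict.

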